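Find the fitting slot of a resin print with a feeler blade

ROBOT

A 6-joint arm with a two-finger parallel gripper is mounted at the origin on the work surface. World frame = base frame: x ahead of the robot, y to its left, z up, the work surface at z = 0. Lengths are in m, angles in degrees, forces in N, time in s.
With the tool pointing down it reaches from about 0.325 to 1 m from the base axis. Payload 5.1 kg.
Tool frame: the origin (TCP) lies at the very end of the fingers, on their centre line; the grasp point (between the pads) lies 19 mm behind it; z points along the fingers, y is the line along which they close (so a half turn about z gives the same grasp; the last joint's range is limited). The gripper opens to 85 mm and grips with 20 to 120 N. Pads are 22 mm wide; open, the fingers measure 114 mm over their backs; the gripper's body (76 mm by 85 mm) begins 54 mm behind the grasp point. The pads swing forward as they close: fully open they stand 13 mm farther back than shut.
Start: joints at [-68.102, 7.093, 94.555, -0, 78.352, -4.733], TCP at [0.291, -0.581, 0.231] pointing down, gripper open.
Joint ranges: [-149.61, 149.61], [-58.7, 133.49], [1.44, 155.28], [-77.14, 257.14], [18.33, 153.61], [-166.67, 166.67]. Speed limits (degrees/s): [147.25, 147.25, 180, 180, 180, 180].

INTERFACE

Orientations are given as a 3x3 rotation matrix whose columns are the frame's x, y, z axes.
In Python, from station import * gives the robot as it stands. The module is installed in compiled form; this text tells all that it offers.
- The arm moves only by the tool servo_tool, never from a script. Its argument "deltas" is a list of rows, each a list of 2 entries, a list of its own where there are three numbers: the shift along the tool's x, y, z in m, then the turn, a rotation vector about the tool's x, y, z in degrees. A call has 1 to 8 rows; each row is the pose to reach, as a shift and turn from the pose commanded when the call began, along the tool's axes at that moment; what a row does not reach only later rows make up. A row lasts 1/10 s, in which the tool goes at most 50 mm and 8.59 degrees, less where a joint would pass 70% of its speed; a pose out of reach is approached as far as the arm can. A call with a gripper value outside its range is refused whole. "claw" is the finger opening in m, from 0 to 0.0854, set as the call begins (left out, the last holds). The fingers move at their own pace and stop on an object; "grip_force" is the grip in N (left out, the last holds). Time passes only in rows, so rows that repeat a pose let the fingers close. It gives the time, the measured TCP pose, the force, the opening and the grip force at its end, in the units of the state.
- get_obs(): the state, without advancing time (a new reading comes with each control period).
- capture(name): name is "side" or "top" or "wrist"; returns the picture (420x560x3 uint8, red, green, blue); there is no depth.
- camera_params(name): a dict with "intrinsics" (3x3 intrinsics, pixels), "cam_to_world" (4x4, takes a point from camera to world coordinates). Camera axes: x right, y down, z forward; pixel columns grow to the right and rows downward; lengths in m; the calibration is good to about 2 mm. A picture is of the moment at which its call begins: read the wrist's pose just before it. camera_params takes no time and is no camera call; for the wrist camera it gives the pose at the moment of the call.
- sign_off(): hands the job in; it is judged then, once.
The state is a dict: "time": time; "q": joint angles; "joint_velocities": joint speeds; "joint_efforts": joint torques, N m; "position": TCP position; "ee_rot": TCP orientation; "wrist_force": force on the tool from outside, world axes, zero at the start; "ft_torque": the same for the moment, N m; "grip_width": finger opening in m; "grasp_force": force on a finger pad.
Only numpy, scipy, OpenCV 4.12 (cv2) and the standard library are available. Lean on these libraries where they do the work, as an engineer would, in place of code of your own. Each camera call takes 0.05 s, during which the arm holds its last target. There are 200 camera calls.

TASK

The grey test print on the bench has three slots that look alike, but inside one closes up too tight, one is too loose and one is right. Pick up the yellow-handled feeler gauge, try its blade in the slots by feel, pushing gently so as not to break the print, and leave it standing pushed fully home in the slot where the blade slides in with a light drag. Let go of it there and leave the bottle, jar and scraper where they are.

Things in the scene. Friction and masses are not known exactly. Their poses are not given: they have to be found in the camera images.
- coupon: Grey resin test print, 64 (x) x 124 (y) x 52 (z) mm, screwed down by a black ear (20 mm) at each end. Origin on the bench; +x runs from its front face (x = -30 mm, roughly facing the robot) to its back. Three slots enter the front at y = -36, 0, +36 mm and run along +x, 58 mm deep, 6 mm wide, floor 8 and roof 44 mm above the bench. Over 40 N of push breaks it.
- slot_right (a point): Centre of the mouth of the slot at the print's y = -36 mm, on the front face, 26 mm above the bench. Every mouth is flared, 14 mm wide at the face, narrowing to 6 mm at 10 mm depth, and open above for the first 18 mm. Which slot is tight, loose or right is shuffled and cannot be seen.
- slot_middle (a point): Centre of the mouth of the middle slot (y = 0), on the front face, 26 mm above the bench. Feel: the tight slot stops the blade dead about 24 mm in; the loose one lets it home with hardly any resistance (under 1 N if the blade is centred between the slot's walls; a blade forced off-centre or askew rubs on a wall and drags too, so centre it by feel before judging).
- slot_left (a point): Centre of the mouth of the slot at the print's y = +36 mm, on the front face, 26 mm above the bench. Feel: in the right slot a sprung spot 16 to 28 mm in, on the print's -y side, pushes the blade to +y with some 5 to 7 N; then the blade slides on home under a steady drag of some 1.5 to 6 N and stays pinched by itself.
- gauge: Feeler gauge, loose, about 0.08 to 0.16 kg, standing on its foot. Origin under the handle's middle at the foot's underside; x along the blade, z up. Yellow upright handle 60 (x) x 16 (y) mm, 64 mm high, on a foot 60 x 40 x 8 mm; grip it across the 16 mm, 45 to 50 mm up. A steel blade juts 50 mm from the handle's front (x = 30 to 80 mm), 3 mm thick, 14 to 40 mm above the underside.
- gauge_tip (a point): Middle of the blade's blunt-wedge nose, 80 mm ahead of the gauge's origin, 27 mm above its underside. Fully home, the front of handle and foot (x = 30 mm) meets the print's front face and this point is 50 mm inside the slot. The blade clears the slot's floor and roof with the foot on the bench or up to 3 mm above it.
- resin_bottle: Black bottle with a paper label, 72 mm across, 190 mm tall, origin under its centre. Not to be disturbed.
- jar: White jar with a blue cap, 68 mm across, 75 mm tall, origin under its centre. Not to be disturbed.
- scraper: Spatula-like scraper lying on the bench to the left of the print, origin under its middle, handle to its -x. Not to be disturbed.
There are look-alikes about, which are no part of the job. Leave any pink look-alike of the coupon alone. There is more than one size of the gauge; the job needs the middle-sized.

How it is judged:
By the outcome, as a careful person would: the job done as asked, in the order asked, and still so for the second after the job is handed in, with the robot touching nothing.
It also fails if it takes over 72 s, if anything falls off the work surface, if the arm or the gripper's body presses on something with over 40 N, if the wrist force passes 120 N, or if a joint passes its speed limit or range.

## Working session

There is one attempt and no reset: what is moved stays moved. The work goes in short steps, Python scripts to look and compute and a tool call to move; the robot and the scene stay as the last step left them, time stands still between calls to the robot, and variables do not carry over. Pictures are saved under pics/ and viewed, at most 10 in all, crops included, and the job is handed in when it is done.

Besides the shell and the picture viewer there is one more tool, called by a JSON object that holds its "method" and its "body". servo_tool: Moves the arm, as the interface text tells. Its arguments: {"type":"object","properties":{"deltas":{"type":"array","items":{"type":"array"}},"claw":{"type":"number"},"grip_force":{"type":"number"}},"required":["deltas"]}

```bash
mkdir -p pics
python3 - <<'E'
from station import *
import cv2,numpy as np
for n in("top","side"):
    im=capture(n); cv2.imwrite(f"pics/{n}0.png",im[:,:,::-1])
    p=camera_params(n); print(n,np.round(p["intrinsics"],1).tolist(),np.round(p["cam_to_world"],3).tolist())
o=get_obs(); print(o["time"],o["position"],np.round(o["ee_rot"],3).tolist(),o["wrist_force"])
E
```

```text
top [[420.8, 0.0, 278.0], [0.0, 420.8, 206.5], [0.0, 0.0, 1.0]] [[-0.02, -0.992, 0.121, 0.432], [-1.0, 0.02, -0.001, -0.049], [-0.001, -0.121, -0.993, 1.136], [0.0, 0.0, 0.0, 1.0]]
side [[498.1, 0.0, 294.9], [0.0, 498.1, 210.5], [0.0, 0.0, 1.0]] [[-0.983, -0.116, 0.139, 0.357], [-0.181, 0.643, -0.744, 0.916], [-0.003, -0.757, -0.654, 0.882], [0.0, 0.0, 0.0, 1.0]]
0.1 [ 0.29111754 -0.58054597  0.23016227] [[0.894, 0.448, -0.001], [0.448, -0.894, 0.002], [0.0, -0.002, -1.0]] [-0.03527804 -0.43261596 -0.15838102]
```

View pics/top0.png

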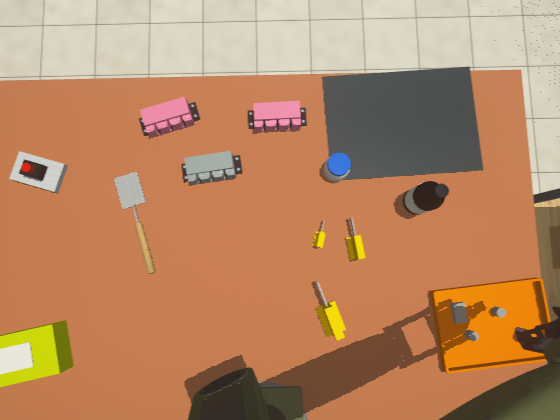

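View pics/side0.png

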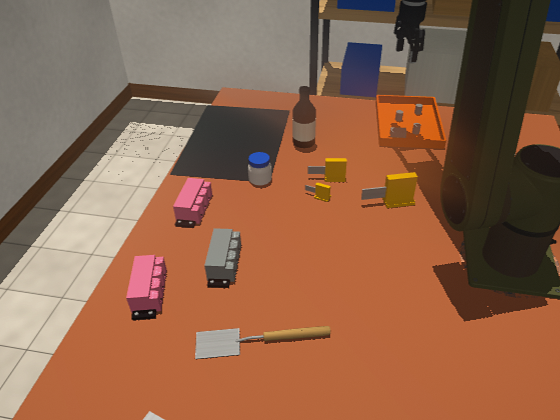

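The top view shows three gauge candidates: small (320,240), middle (356,245) and large (332,320). It also shows the grey coupon at (212,167) and pink look-alikes at (170,117) and (277,116). I choose the gauge at (356,245) and the grey print, and will check both in a close crop.

Run:
```python
import cv2,numpy as np
a=cv2.imread("pics/top0.png")
c1=cv2.resize(a[140:200,170:250],None,fx=7,fy=7,interpolation=cv2.INTER_CUBIC)
c2=cv2.resize(a[210:270,305:375][:, :],None,fx=7,fy=7,interpolation=cv2.INTER_CUBIC)
c=np.hstack([c1,c2])[:, :]
cv2.imwrite("pics/c.png",cv2.resize(c,(750,300))) # scale 5: left origin (170,140), right origin (305,210)
```

```text
(no output)
```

View pics/c.png

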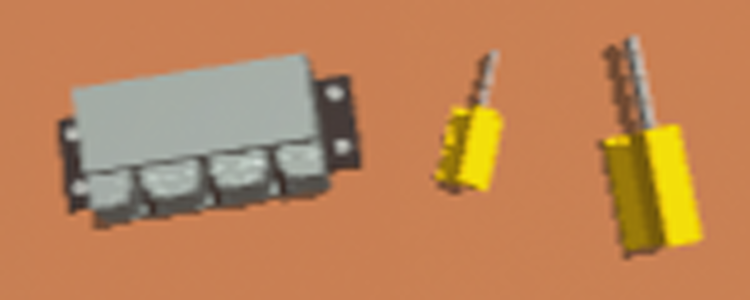

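The crop confirms the middle-sized gauge: handle top corners at crop (645,130), (680,124), (703,240), (665,247), and blade tip at (632,37). The coupon's back top edge runs (75,90)–(308,55).

```bash
cat > h.py <<'E'
from station import *
import cv2,numpy as np
def ray(n,uv,z,p=None):
    p=p or camera_params(n); K=p["intrinsics"];T=p["cam_to_world"]
    d=T[:3,:3]@np.linalg.solve(K,[uv[0],uv[1],1.]); o=T[:3,3]
    return o+d*(z-o[2])/d[2]
def proj(n,X,p=None):
    p=p or camera_params(n); K=p["intrinsics"];T=p["cam_to_world"]
    c=np.linalg.inv(T)@np.append(X,1); u=K@c[:3]; return u[:2]/u[2]
def ang(v): return np.degrees(np.arctan2(v[1],v[0]))
E
python3 - <<'E'
from h import *
R=lambda c,z:ray("top",((c[0]-400)/5+305,c[1]/5+210),z)
L=lambda c,z:ray("top",(c[0]/5+170,c[1]/5+140),z)
g=[R(c,.064) for c in[(645,130),(680,124),(703,240),(665,247)]]
print("handle",np.round(g,4)[:,:2].tolist(),np.mean(g,0))
t=R((632,37),.04);b=R((652,128),.04);print("tip",t,"base",b,ang(t-b))
print(ang(g[0]-g[3]),ang(g[1]-g[2]), np.linalg.norm(g[0]-g[3]))
c=[L(q,.052) for q in[(75,90),(308,55),(328,180),(90,205)]]
print("coupon",np.round(c,4)[:,:2].tolist(),ang(c[0]-c[1]), ang(c[3]-c[2]),[np.linalg.norm(c[i]-c[i-1]) for i in range(4)])
E
```

```text
handle [[0.4833, -0.2419], [0.4859, -0.2598], [0.4271, -0.2689], [0.424, -0.2495]] [ 0.45508493 -0.25503265  0.064     ]
tip [ 0.53311163 -0.24147995  0.04      ] base [ 0.48537234 -0.24990853  0.04      ] 10.012628119835151
7.318037791069934 8.728816117946957 0.059734369657572485
coupon [[0.698, 0.1922], [0.7143, 0.0693], [0.6471, 0.0593], [0.6363, 0.1839]] 97.57353188362666 94.91908767381304 [np.float64(0.06221536093954418), np.float64(0.12394296365197303), np.float64(0.0680165094368709), np.float64(0.12508558807789558)]
```

{"method": "servo_tool", "body": {"deltas": [[[0.04,-0.03,0.004],[0,0,2]],[[0.08,-0.06,0.008],[0,0,5]],[[0.12,-0.09,0.012],[0,0,8]],[[0.16,-0.12,0.016],[0,0,11]],[[0.2,-0.15,0.02],[0,0,14]],[[0.24,-0.18,0.025],[0,0,17]],[[0.275,-0.205,0.03],[0,0,18]],[[0.293,-0.218,0.03],[0,0,18]]], "claw": 0.06}}

```text
time: 0.9
position: [0.4558, -0.2514, 0.1999]
ee_rot: [[0.988, 0.153, -0.002], [0.153, -0.988, 0.002], [-0.001, -0.002, -1.0]]
wrist_force: [0.1, -0.4, -0.1]
grip_width: 0.0599
grasp_force: 0.0
```

Run:
```python
from h import *
o=get_obs(); print(o["time"],o["position"],np.round(o["ee_rot"],3).tolist(),o["wrist_force"])
p=camera_params("wrist"); im=capture("wrist"); cv2.imwrite("pics/w1.png",im[:,:,::-1]); import pickle; pickle.dump(p,open("w1.pkl","wb"))
```

```text
0.9 [ 0.45584741 -0.25140931  0.19992631] [[0.988, 0.153, -0.002], [0.153, -0.988, 0.002], [-0.001, -0.002, -1.0]] [ 0.14662633 -0.41161871 -0.09568231]
```

View pics/w1.png

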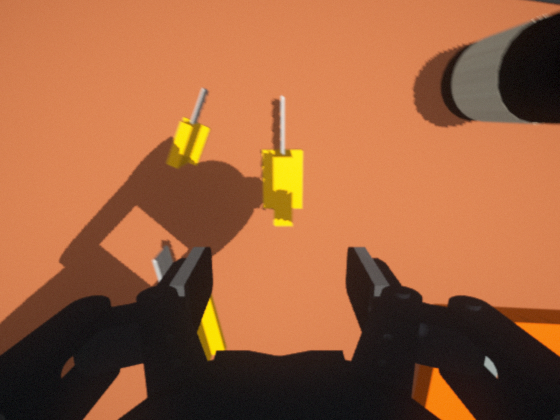

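Wrist view: foot front corners at (262,151) and (302,150), foot back right at (303,208), blade tip at (282,98) with root at (283,153), handle-top back edge at (274–293,225).

Run:
```python
from h import *
import pickle;p=pickle.load(open("w1.pkl","rb"))
print(np.round(p["cam_to_world"],3).tolist())
f=lambda u,z:np.round(ray("wrist",u,z,p),4)
a,b,c=f((262,151),.008),f((302,150),.008),f((303,208),.008)
print("foot",a,b,c,"mid front",(a+b)/2,ang(a-b)-90,ang(b-c))
t,r=f((282,98),.04),f((283,153),.04);print("blade",t,r,ang(t-r))
print("hback",f((274,225),.064),f((293,225),.064))
```

```text
[[0.152, -0.953, -0.26, 0.521], [-0.988, -0.148, -0.038, -0.241], [-0.002, 0.263, -0.965, 0.341], [0.0, 0.0, 0.0, 1.0]]
foot [ 0.4824 -0.2292  0.008 ] [ 0.4894 -0.2681  0.008 ] [ 0.4308 -0.2793  0.008 ] mid front [ 0.4859  -0.24865  0.008  ] 10.201120346260282 10.82023688089098
blade [ 0.5335 -0.241   0.04  ] [ 0.4873 -0.2492  0.04  ] 10.06456820725189
hback [ 0.427  -0.2505  0.064 ] [ 0.4295 -0.2669  0.064 ]
```

{"method": "servo_tool", "body": {"deltas": [[[0.0,0.003,0.045],[0,0,-1.2]],[[0.0,0.003,0.09],[0,0,-1.2]],[[0.0,0.003,0.13],[0,0,-1.2]],[[0.0,0.003,0.155],[0,0,-1.2]],[[0.0,0.003,0.172],[0,0,-1.2]],[[0.0,0.003,0.172],[0,0,-1.2]]]}}

```text
time: 1.55
position: [0.4534, -0.2564, 0.0259]
ee_rot: [[0.985, 0.17, -0.006], [0.17, -0.985, 0.004], [-0.005, -0.005, -1.0]]
wrist_force: [-0.4, -0.7, 0.2]
grip_width: 0.0602
grasp_force: 0.0
```

{"method": "servo_tool", "body": {"deltas": [[[0,0,0],[0,0,0]],[[0,0,0],[0,0,0]],[[0,0,0],[0,0,0]],[[0,0,0],[0,0,0]],[[0,0,0],[0,0,0]],[[0,0,0],[0,0,0]]], "claw": 0.0, "grip_force": 50}}

```text
time: 2.15
position: [0.4568, -0.2584, 0.0307]
ee_rot: [[0.985, 0.171, 0.002], [0.171, -0.985, -0.001], [0.001, 0.002, -1.0]]
wrist_force: [-1.2, 0.6, 6.4]
grip_width: 0.0152
grasp_force: 54.2
```

{"method": "servo_tool", "body": {"deltas": [[[0,0,-0.02],[0,0,0]],[[0,0,-0.05],[0,0,0]],[[0,0,-0.08],[0,0,0]],[[0,0,-0.1],[0,0,0]],[[0,0,-0.1],[0,0,0]],[[0,0,-0.1],[0,0,0]]]}}

```text
time: 2.75
position: [0.4557, -0.2576, 0.1287]
ee_rot: [[0.985, 0.171, -0.0], [0.171, -0.985, 0.0], [-0.0, -0.0, -1.0]]
wrist_force: [-0.5, -0.3, -1.1]
grip_width: 0.0156
grasp_force: 53.2
```

{"method": "servo_tool", "body": {"deltas": [[[0.01,-0.035,0],[0,0,0]],[[0.025,-0.08,0],[0,0,1]],[[0.04,-0.13,0],[0,0,1]],[[0.056,-0.18,0],[0,0,2]],[[0.07,-0.225,0],[0,0,3]],[[0.083,-0.27,0],[0,0,3]],[[0.096,-0.31,0],[0,0,3]],[[0.108,-0.347,0],[0,0,3]]]}}

```text
time: 3.55
position: [0.5014, 0.1046, 0.1267]
ee_rot: [[0.993, 0.12, -0.004], [0.12, -0.993, -0.0], [-0.004, -0.0, -1.0]]
wrist_force: [0.8, 0.4, -1.5]
grip_width: 0.0151
grasp_force: 53.1
```

{"method": "servo_tool", "body": {"deltas": [[[0,0,0],[0,0,0]],[[0,0,0],[0,0,0]],[[0,0,0],[0,0,0]]]}}

```text
time: 3.85
position: [0.5022, 0.1018, 0.1277]
ee_rot: [[0.993, 0.118, -0.003], [0.118, -0.993, -0.001], [-0.003, 0.0, -1.0]]
wrist_force: [-0.9, -0.3, -1.0]
grip_width: 0.0152
grasp_force: 53.1
```

Run:
```python
from h import *
o=get_obs(); print(o["time"],o["position"],np.round(o["ee_rot"],3).tolist(),o["wrist_force"],o["ft_torque"])
p=camera_params("wrist"); im=capture("wrist"); cv2.imwrite("pics/w2.png",cv2.resize(im[:,:,::-1],(800,600),interpolation=cv2.INTER_CUBIC)); import pickle; pickle.dump(p,open("w2.pkl","wb"))
```

```text
3.85 [0.50215143 0.10181591 0.12768238] [[0.993, 0.118, -0.003], [0.118, -0.993, -0.001], [-0.003, 0.0, -1.0]] [-0.89668853 -0.31861762 -0.9683504 ] [0.04103586 0.01019069 0.01724978]
```

View pics/w2.png

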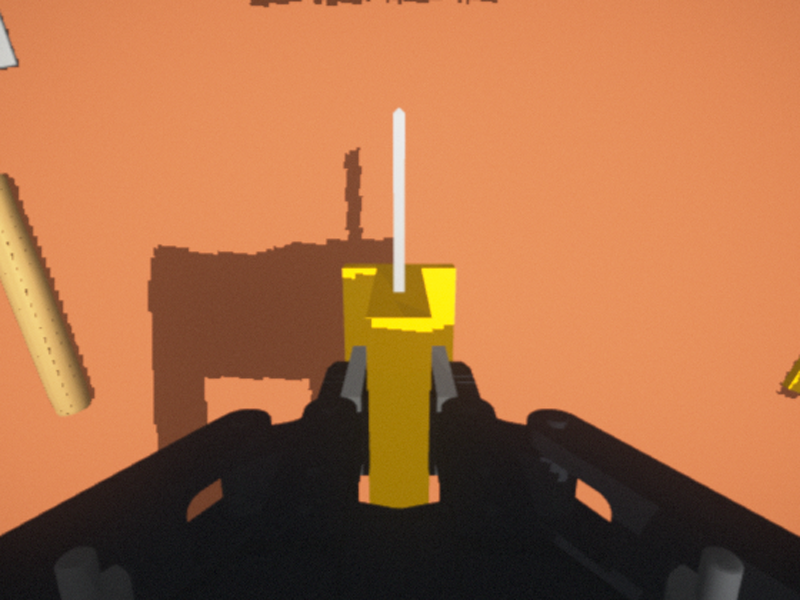

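The wrist view shows the gauge held straight: blade at column 399, tip at row 110. The coupon is just off the top edge, so I'll move over it to measure.

{"method": "servo_tool", "body": {"deltas": [[[0.02,0,-0.015],[0,0,0]],[[0.05,0,-0.035],[0,0,0]],[[0.08,0,-0.05],[0,0,0]],[[0.1,0,-0.05],[0,0,0]],[[0.1,0,-0.05],[0,0,0]],[[0.1,0,-0.05],[0,0,0]]]}}

```text
time: 4.5
position: [0.6018, 0.1132, 0.1784]
ee_rot: [[0.993, 0.117, -0.002], [0.117, -0.993, -0.0], [-0.002, 0.0, -1.0]]
wrist_force: [-1.0, -0.7, -0.5]
grip_width: 0.0157
grasp_force: 53.1
```

Run:
```python
from h import *
o=get_obs(); print(o["time"],o["position"],np.round(o["ee_rot"],3).tolist(),o["wrist_force"],o["ft_torque"])
p=camera_params("wrist"); im=capture("wrist"); cv2.imwrite("pics/w3.png",cv2.resize(im[:,:,::-1],(800,600),interpolation=cv2.INTER_CUBIC)); import pickle; pickle.dump(p,open("w3.pkl","wb"))
```

```text
4.5 [0.6018009  0.11318239 0.17835057] [[0.993, 0.117, -0.002], [0.117, -0.993, -0.0], [-0.002, 0.0, -1.0]] [-1.01061752 -0.71695988 -0.49098862] [-0.01163857  0.01858747 -0.01097684]
```

View pics/w3.png

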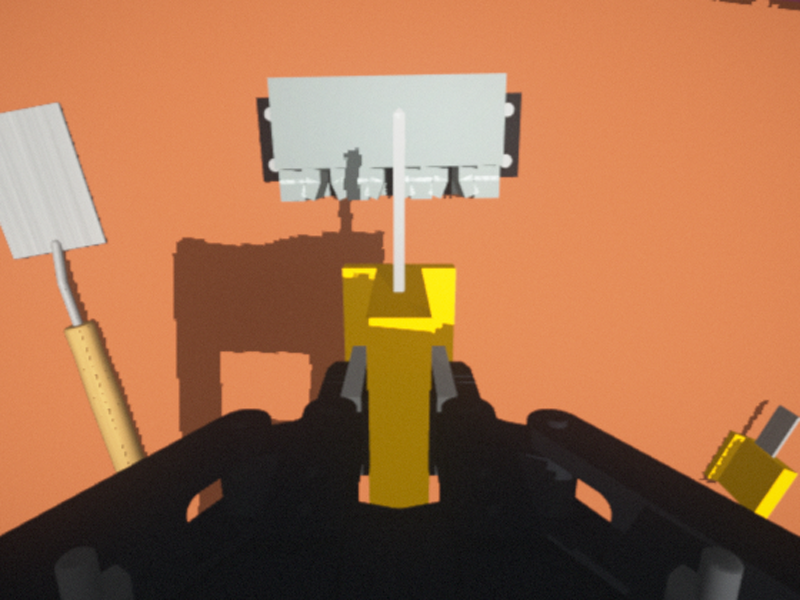

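The wrist view shows the coupon's back edge (269,79)–(506,73), front tooth edge (281,201)–(498,198), slot notches at (323,185) and (453,181), and the blade tip at (399,112).

Run:
```python
from h import *
import pickle;p=pickle.load(open("w3.pkl","rb"))
im=cv2.imread("pics/w3.png")
f=lambda u,z:np.round(ray("wrist",(u[0]*.7,u[1]*.7),z,p),4)
for z in(.02,.036,.044,.052):
    a,b=f((269,79),z),f((506,73),z);c,d=f((281,201),z),f((498,198),z);l,r=f((323,185),z),f((453,181),z)
    print(z,"back",(a+b)/2,ang(a-b)-90,np.linalg.norm(a-b),"front",(c+d)/2,ang(c-d)-90,np.linalg.norm(c-d),"slots",(l+r)/2,np.linalg.norm(l-r))
a,b=f((259,98),0.006),f((521,93),0.006);print("ears",(a+b)/2,ang(a-b)-90,np.linalg.norm(a-b))
t,r=f((399,112),.128+.012+.05),f((399,290),.19);print(p["cam_to_world"][:3,3],t,r,ang(t-r))
cv2.imwrite("pics/w3c.png",cv2.resize(im[60:220,240:540],None,fx=2.6,fy=2.6,interpolation=cv2.INTER_CUBIC))
```

```text
0.02 back [0.7136 0.1336 0.02  ] 8.059103902870959 0.13695254652615993 front [0.64385 0.12455 0.02   ] 7.512610464591049 0.1338489447100723 slots [0.65365 0.12655 0.02   ] 0.079564942028509
0.036 back [0.7112  0.13295 0.036  ] 8.061424869923343 0.12978247185194158 front [0.64515 0.1244  0.036  ] 7.484056972684982 0.12667916166441898 slots [0.6544  0.12625 0.036  ] 0.07530770212933072
0.044 back [0.70995 0.13265 0.044  ] 8.065869444391694 0.12614792903571584 front [0.64575 0.12425 0.044  ] 7.511637253628095 0.12315689180878184 slots [0.65475 0.12615 0.044  ] 0.07308748182828577
0.052 back [0.7087 0.1323 0.052 ] 8.07714878373126 0.12241437824046651 front [0.6464 0.1242 0.052 ] 7.493358260063303 0.11962156996127413 slots [0.65515 0.126   0.052  ] 0.07098091292734969
ears [0.705   0.13145 0.006  ] 7.750665652736984 0.16016319802001955
[0.66783925 0.12166487 0.31971375] [0.6796 0.1229 0.19  ] [0.6329 0.1174 0.19  ] 6.716955180128438
```

View pics/w3c.png

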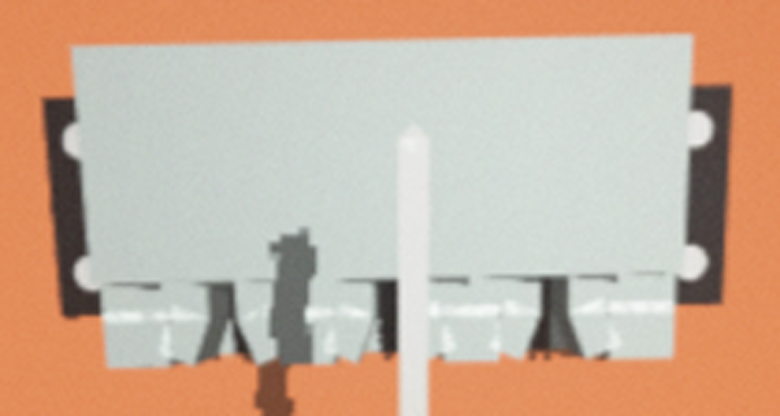

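{"method": "servo_tool", "body": {"deltas": [[[-0.02,-0.001,0],[0,0,-0.5]],[[-0.045,-0.003,0],[0,0,-1]],[[-0.055,-0.0033,0.02],[0,0,-1]],[[-0.055,-0.0033,0.06],[0,0,-1]],[[-0.055,-0.0033,0.1],[0,0,-1]],[[-0.055,-0.0033,0.13],[0,0,-1]],[[-0.055,-0.0033,0.144],[0,0,-1]],[[-0.055,-0.0033,0.149],[0,0,-1]]]}}

```text
time: 5.35
position: [0.5443, 0.1106, 0.0305]
ee_rot: [[0.991, 0.136, -0.009], [0.136, -0.991, -0.001], [-0.009, -0.0, -1.0]]
wrist_force: [-20.3, -2.2, 34.3]
grip_width: 0.0153
grasp_force: 58.3
```

{"method": "servo_tool", "body": {"deltas": [[[0,0,0],[0,0,0]],[[0,0,0],[0,0,0]],[[0,0,0],[0,0,0]]]}}

```text
time: 5.65
position: [0.5478, 0.1111, 0.0311]
ee_rot: [[0.991, 0.136, 0.001], [0.136, -0.991, 0.0], [0.001, 0.0, -1.0]]
wrist_force: [-0.0, 0.0, -0.2]
grip_width: 0.0152
grasp_force: 53.6
```

Run:
```python
from h import *
o=get_obs(); print(o["time"],o["position"],np.round(o["ee_rot"],3).tolist(),o["wrist_force"],o["ft_torque"])
p=camera_params("wrist"); im=capture("wrist"); im=im[30:270,130:430];cv2.imwrite("pics/w4.png",cv2.resize(im[:,:,::-1],(750,600),interpolation=cv2.INTER_CUBIC)); import pickle; pickle.dump(p,open("w4.pkl","wb"))
```

```text
5.65 [0.5478177  0.11112115 0.03112237] [[0.991, 0.136, 0.001], [0.136, -0.991, 0.0], [0.001, 0.0, -1.0]] [-0.0179799   0.0454418  -0.18524387] [-0.00366521  0.03267188  0.03224711]
```

View pics/w4.png

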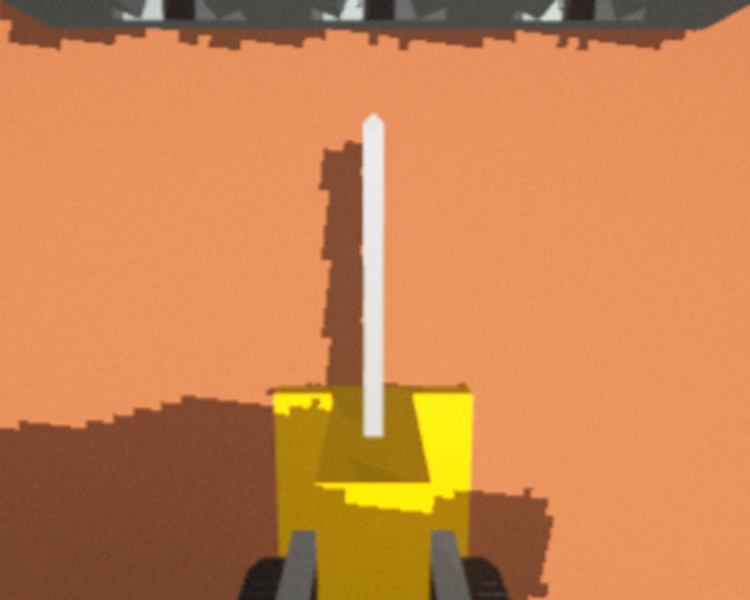

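Gauge is straight, tip at (374,115), and the middle slot mouth is centred near column 378, so about 0.8 mm to the right. I'll ease in.

{"method": "servo_tool", "body": {"deltas": [[[0.004,0.0008,-0.001],[0,0,0]],[[0.009,0.0008,-0.001],[0,0,0]],[[0.014,0.0008,-0.001],[0,0,0]],[[0.019,0.0008,-0.001],[0,0,0]],[[0.024,0.0008,-0.001],[0,0,0]],[[0.028,0.0008,-0.001],[0,0,0]],[[0.028,0.0008,-0.001],[0,0,0]]]}}

```text
time: 6.4
position: [0.5759, 0.1143, 0.0314]
ee_rot: [[0.991, 0.136, 0.0], [0.136, -0.991, 0.0], [0.0, 0.0, -1.0]]
wrist_force: [0.8, 0.6, -0.7]
grip_width: 0.0154
grasp_force: 53.6
```

{"method": "servo_tool", "body": {"deltas": [[[0.001,0,0],[0,0,0]],[[0.002,0,0],[0,0,0]],[[0.003,0,0],[0,0,0]],[[0.004,0,0],[0,0,0]]]}}

```text
time: 6.8
position: [0.5792, 0.1147, 0.0314]
ee_rot: [[0.991, 0.136, -0.0], [0.136, -0.991, -0.0], [-0.0, 0.0, -1.0]]
wrist_force: [0.3, 0.2, -0.9]
grip_width: 0.0154
grasp_force: 53.6
```

{"method": "servo_tool", "body": {"deltas": [[[0.001,0,0],[0,0,0]],[[0.002,0,0],[0,0,0]],[[0.003,0,0],[0,0,0]],[[0.004,0,0],[0,0,0]]]}}

```text
time: 7.2
position: [0.5833, 0.1153, 0.0314]
ee_rot: [[0.991, 0.136, 0.0], [0.136, -0.991, 0.0], [0.0, -0.0, -1.0]]
wrist_force: [1.4, -0.4, -0.6]
grip_width: 0.0152
grasp_force: 53.6
```

{"method": "servo_tool", "body": {"deltas": [[[0.001,0,0],[0,0,0]],[[0.002,0,0],[0,0,0]],[[0.003,0,0],[0,0,0]],[[0.004,0,0],[0,0,0]]]}}

```text
time: 7.6
position: [0.5872, 0.1158, 0.0313]
ee_rot: [[0.991, 0.136, -0.0], [0.136, -0.991, 0.0], [-0.0, -0.0, -1.0]]
wrist_force: [0.5, -0.4, -0.7]
grip_width: 0.015
grasp_force: 53.6
```

{"method": "servo_tool", "body": {"deltas": [[[0.001,0,0],[0,0,0]],[[0.002,0,0],[0,0,0]],[[0.003,0,0],[0,0,0]]]}}

```text
time: 7.9
position: [0.5902, 0.1162, 0.0313]
ee_rot: [[0.991, 0.136, -0.0], [0.136, -0.991, -0.0], [-0.0, 0.0, -1.0]]
wrist_force: [0.3, -0.4, -0.4]
grip_width: 0.0156
grasp_force: 53.6
```

Depth is about 22 mm with no spring force so far. Continuing in small steps.

{"method": "servo_tool", "body": {"deltas": [[[0.001,0,0],[0,0,0]],[[0.002,0,0],[0,0,0]]]}}

```text
time: 8.1
position: [0.5922, 0.1165, 0.0313]
ee_rot: [[0.991, 0.136, -0.0], [0.136, -0.991, -0.0], [-0.0, 0.0, -1.0]]
wrist_force: [-1.0, 0.3, -1.0]
grip_width: 0.0152
grasp_force: 53.6
```

{"method": "servo_tool", "body": {"deltas": [[[0.001,0,0],[0,0,0]],[[0.002,0,0],[0,0,0]]]}}

```text
time: 8.3
position: [0.5942, 0.1168, 0.0313]
ee_rot: [[0.991, 0.136, -0.0], [0.136, -0.991, 0.0], [-0.0, -0.0, -1.0]]
wrist_force: [-0.3, -0.1, -0.8]
grip_width: 0.0156
grasp_force: 53.6
```

{"method": "servo_tool", "body": {"deltas": [[[0.001,0,0],[0,0,0]],[[0.002,0,0],[0,0,0]]]}}

```text
time: 8.5
position: [0.5962, 0.1171, 0.0313]
ee_rot: [[0.991, 0.136, -0.0], [0.136, -0.991, 0.0], [-0.0, -0.0, -1.0]]
wrist_force: [-0.4, -0.6, -0.9]
grip_width: 0.0157
grasp_force: 53.6
```

{"method": "servo_tool", "body": {"deltas": [[[0.001,0,0],[0,0,0]],[[0.002,0,0],[0,0,0]],[[0.003,0,0],[0,0,0]]]}}

```text
time: 8.8
position: [0.5992, 0.1175, 0.0313]
ee_rot: [[0.991, 0.136, 0.0], [0.136, -0.991, 0.0], [0.0, -0.0, -1.0]]
wrist_force: [-0.8, 0.6, -0.2]
grip_width: 0.0147
grasp_force: 53.6
```

{"method": "servo_tool", "body": {"deltas": [[[0.001,0,0],[0,0,0]],[[0.002,0,0],[0,0,0]],[[0.003,0,0],[0,0,0]]]}}

```text
time: 9.1
position: [0.6021, 0.1179, 0.0313]
ee_rot: [[0.991, 0.136, 0.0], [0.136, -0.991, -0.0], [0.0, 0.0, -1.0]]
wrist_force: [-0.4, -0.5, -1.0]
grip_width: 0.0156
grasp_force: 53.6
```

{"method": "servo_tool", "body": {"deltas": [[[0.001,0,0],[0,0,0]],[[0.002,0,0],[0,0,0]],[[0.003,0,0],[0,0,0]]]}}

```text
time: 9.4
position: [0.6051, 0.1183, 0.0313]
ee_rot: [[0.991, 0.136, -0.0], [0.136, -0.991, 0.0], [-0.0, -0.0, -1.0]]
wrist_force: [0.5, -0.0, -0.6]
grip_width: 0.0152
grasp_force: 53.6
```

Middle slot lets the blade in to about 37 mm with only noise-level force, so it is the loose one. Next is the right slot.

{"method": "servo_tool", "body": {"deltas": [[[-0.015,0,0],[0,0,0]],[[-0.035,0,0],[0,0,0]],[[-0.048,0,0],[0,0,0]],[[-0.048,0,0],[0,0,0]],[[-0.048,0.015,0],[0,0,0]],[[-0.048,0.03,0],[0,0,0]],[[-0.048,0.036,0],[0,0,0]],[[-0.048,0.036,0],[0,0,0]]]}}

```text
time: 10.2
position: [0.5631, 0.0746, 0.0315]
ee_rot: [[0.991, 0.134, 0.0], [0.134, -0.991, 0.0], [0.0, 0.0, -1.0]]
wrist_force: [-0.2, -0.5, -0.2]
grip_width: 0.015
grasp_force: 53.6
```

{"method": "servo_tool", "body": {"deltas": [[[0.004,0,0],[0,0,0]],[[0.009,0,0],[0,0,0]],[[0.014,0,0],[0,0,0]],[[0.018,0,0],[0,0,0]],[[0.02,0,0],[0,0,0]],[[0.022,0,0],[0,0,0]]]}}

```text
time: 10.8
position: [0.5843, 0.0793, 0.0313]
ee_rot: [[0.991, 0.137, -0.0], [0.137, -0.991, 0.0], [-0.0, -0.0, -1.0]]
wrist_force: [-0.6, -0.7, -0.6]
grip_width: 0.0152
grasp_force: 53.6
```

{"method": "servo_tool", "body": {"deltas": [[[0.001,0,0],[0,0,0]],[[0.002,0,0],[0,0,0]],[[0.003,0,0],[0,0,0]]]}}

```text
time: 11.1
position: [0.5871, 0.0795, 0.0313]
ee_rot: [[0.991, 0.136, -0.0], [0.136, -0.991, -0.0], [-0.0, -0.0, -1.0]]
wrist_force: [-0.3, -0.9, -1.1]
grip_width: 0.0159
grasp_force: 53.6
```

{"method": "servo_tool", "body": {"deltas": [[[0.001,0,0],[0,0,0]],[[0.002,0,0],[0,0,0]],[[0.003,0,0],[0,0,0]]]}}

```text
time: 11.4
position: [0.5902, 0.0799, 0.0314]
ee_rot: [[0.991, 0.136, 0.0], [0.136, -0.991, 0.0], [0.0, -0.0, -1.0]]
wrist_force: [-0.2, 0.9, -0.5]
grip_width: 0.0152
grasp_force: 53.6
```

{"method": "servo_tool", "body": {"deltas": [[[0.001,0,0],[0,0,0]],[[0.002,0,0],[0,0,0]]]}}

```text
time: 11.6
position: [0.5922, 0.0802, 0.0313]
ee_rot: [[0.991, 0.136, 0.0], [0.136, -0.991, 0.0], [0.0, -0.0, -1.0]]
wrist_force: [-0.2, 0.5, -1.2]
grip_width: 0.0151
grasp_force: 53.6
```

{"method": "servo_tool", "body": {"deltas": [[[0.001,0,0],[0,0,0]],[[0.002,0,0],[0,0,0]]]}}

```text
time: 11.8
position: [0.5941, 0.0805, 0.0313]
ee_rot: [[0.991, 0.136, 0.0], [0.136, -0.991, 0.0], [0.0, -0.0, -1.0]]
wrist_force: [0.4, -0.1, -1.5]
grip_width: 0.0154
grasp_force: 53.6
```

{"method": "servo_tool", "body": {"deltas": [[[0.001,0,0],[0,0,0]],[[0.002,0,0],[0,0,0]]]}}

```text
time: 12.0
position: [0.5961, 0.0807, 0.0313]
ee_rot: [[0.991, 0.136, -0.0], [0.136, -0.991, -0.0], [-0.0, -0.0, -1.0]]
wrist_force: [-1.0, -0.7, -1.1]
grip_width: 0.0151
grasp_force: 53.6
```

{"method": "servo_tool", "body": {"deltas": [[[0.001,0,0],[0,0,0]]]}}

```text
time: 12.1
position: [0.5964, 0.0808, 0.0312]
ee_rot: [[0.991, 0.136, -0.002], [0.136, -0.991, -0.0], [-0.002, -0.0, -1.0]]
wrist_force: [-5.6, -0.9, 2.5]
grip_width: 0.0153
grasp_force: 53.8
```

{"method": "servo_tool", "body": {"deltas": [[[0.001,0,0],[0,0,0]]]}}

```text
time: 12.2
position: [0.5965, 0.0808, 0.0311]
ee_rot: [[0.991, 0.136, -0.004], [0.136, -0.991, -0.001], [-0.005, -0.0, -1.0]]
wrist_force: [-10.2, -1.1, 6.2]
grip_width: 0.0151
grasp_force: 54.2
```

{"method": "servo_tool", "body": {"deltas": [[[0.001,0,0],[0,0,0]]]}}

```text
time: 12.3
position: [0.5966, 0.0808, 0.0311]
ee_rot: [[0.991, 0.136, -0.007], [0.136, -0.991, -0.001], [-0.007, -0.0, -1.0]]
wrist_force: [-12.5, -1.9, 8.5]
grip_width: 0.0155
grasp_force: 54.7
```

The blade stopped dead at about 24 mm, so the right slot is tight. The left slot should be the correct one.

{"method": "servo_tool", "body": {"deltas": [[[-0.008,0,0],[0,0,0]],[[-0.025,0,0],[0,0,0]],[[-0.042,0,0],[0,0,0]],[[-0.046,0,0],[0,0,0]],[[-0.046,-0.015,0],[0,0,0]],[[-0.046,-0.04,0],[0,0,0]],[[-0.046,-0.062,0],[0,0,0]],[[-0.046,-0.072,0],[0,0,0]]]}}

```text
time: 13.1
position: [0.5442, 0.1485, 0.0317]
ee_rot: [[0.99, 0.138, 0.001], [0.138, -0.99, 0.001], [0.001, -0.001, -1.0]]
wrist_force: [0.3, -0.4, -0.8]
grip_width: 0.0153
grasp_force: 53.5
```

{"method": "servo_tool", "body": {"deltas": [[[0,0,0],[0,0,0]],[[0.004,0,0],[0,0,0]],[[0.009,0,0],[0,0,0]],[[0.014,0,0],[0,0,0]],[[0.019,0,0],[0,0,0]],[[0.024,0,0],[0,0,0]],[[0.027,0,0],[0,0,0]]]}}

```text
time: 13.8
position: [0.5711, 0.1497, 0.0314]
ee_rot: [[0.991, 0.136, 0.0], [0.136, -0.991, 0.0], [0.0, 0.0, -1.0]]
wrist_force: [0.3, 0.1, -1.0]
grip_width: 0.0153
grasp_force: 53.5
```

{"method": "servo_tool", "body": {"deltas": [[[0.001,0,0],[0,0,0]],[[0.002,0,0],[0,0,0]],[[0.004,0,0],[0,0,0]],[[0.005,0,0],[0,0,0]]]}}

```text
time: 14.2
position: [0.5754, 0.1506, 0.0314]
ee_rot: [[0.991, 0.136, 0.0], [0.136, -0.991, 0.0], [0.0, -0.0, -1.0]]
wrist_force: [-0.2, 0.5, -1.1]
grip_width: 0.0153
grasp_force: 53.5
```

{"method": "servo_tool", "body": {"deltas": [[[0.001,0,0],[0,0,0]],[[0.002,0,0],[0,0,0]],[[0.003,0,0],[0,0,0]]]}}

```text
time: 14.5
position: [0.5784, 0.151, 0.0314]
ee_rot: [[0.991, 0.136, 0.0], [0.136, -0.991, -0.0], [0.0, 0.0, -1.0]]
wrist_force: [0.5, -1.0, -1.2]
grip_width: 0.015
grasp_force: 53.5
```

{"method": "servo_tool", "body": {"deltas": [[[0.001,0,0],[0,0,0]],[[0.002,0,0],[0,0,0]],[[0.003,0,0],[0,0,0]]]}}

```text
time: 14.8
position: [0.5814, 0.1514, 0.0313]
ee_rot: [[0.991, 0.136, 0.0], [0.136, -0.991, 0.0], [0.0, -0.0, -1.0]]
wrist_force: [-0.4, 0.0, -1.0]
grip_width: 0.0154
grasp_force: 53.5
```

{"method": "servo_tool", "body": {"deltas": [[[0.001,0,0],[0,0,0]],[[0.002,0,0],[0,0,0]]]}}

```text
time: 15.0
position: [0.5833, 0.1516, 0.0313]
ee_rot: [[0.991, 0.136, 0.0], [0.136, -0.991, -0.0], [0.0, 0.0, -1.0]]
wrist_force: [0.4, 0.2, -1.0]
grip_width: 0.0152
grasp_force: 53.5
```

{"method": "servo_tool", "body": {"deltas": [[[0.001,0,0],[0,0,0]],[[0.002,0,0],[0,0,0]]]}}

```text
time: 15.2
position: [0.5848, 0.152, 0.0311]
ee_rot: [[0.991, 0.136, -0.001], [0.136, -0.991, 0.0], [-0.001, -0.0, -1.0]]
wrist_force: [-1.8, 1.2, 1.1]
grip_width: 0.0148
grasp_force: 53.5
```

{"method": "servo_tool", "body": {"deltas": [[[0.001,0,0],[0,0,0]],[[0.002,0,0],[0,0,0]]]}}

```text
time: 15.4
position: [0.5863, 0.1525, 0.0309]
ee_rot: [[0.991, 0.137, -0.002], [0.137, -0.991, 0.0], [-0.002, -0.001, -1.0]]
wrist_force: [-4.4, 2.0, -0.4]
grip_width: 0.0155
grasp_force: 53.6
```

{"method": "servo_tool", "body": {"deltas": [[[0.001,0,0],[0,0,0]],[[0.002,0,0],[0,0,0]]]}}

```text
time: 15.6
position: [0.5877, 0.1529, 0.0306]
ee_rot: [[0.991, 0.137, -0.004], [0.137, -0.991, 0.0], [-0.004, -0.001, -1.0]]
wrist_force: [-5.3, 3.4, 0.5]
grip_width: 0.015
grasp_force: 53.7
```

{"method": "servo_tool", "body": {"deltas": [[[0.001,0,0],[0,0,0]],[[0.002,0,0],[0,0,0]]]}}

```text
time: 15.8
position: [0.5887, 0.1532, 0.0306]
ee_rot: [[0.991, 0.137, -0.006], [0.137, -0.991, 0.0], [-0.006, -0.001, -1.0]]
wrist_force: [-9.1, 2.7, 4.3]
grip_width: 0.0156
grasp_force: 54.3
```

{"method": "servo_tool", "body": {"deltas": [[[0.001,0,0],[0,0,0]],[[0.002,0,0],[0,0,0]]]}}

```text
time: 16.0
position: [0.5901, 0.1534, 0.0307]
ee_rot: [[0.991, 0.137, -0.008], [0.137, -0.991, -0.0], [-0.008, -0.001, -1.0]]
wrist_force: [-11.2, 1.9, 7.0]
grip_width: 0.0153
grasp_force: 54.5
```

{"method": "servo_tool", "body": {"deltas": [[[0,0,-0.001],[0,0,0]],[[0,0,-0.0015],[0,0,0]],[[0,0,-0.0015],[0,0,0]]]}}

```text
time: 16.3
position: [0.5902, 0.1534, 0.0308]
ee_rot: [[0.991, 0.137, -0.007], [0.137, -0.991, 0.0], [-0.007, -0.001, -1.0]]
wrist_force: [-5.5, 2.4, -3.2]
grip_width: 0.0151
grasp_force: 53.1
```

```bash
python3 -c "
from h import *
o=get_obs();print(o['ft_torque'],o['wrist_force'],o['position'])"
```

```text
[0.54779972 1.17252748 0.26943798] [-5.4708181   2.41681871 -3.21366976] [0.59022062 0.15337149 0.03080505]
```

{"method": "servo_tool", "body": {"deltas": [[[0.001,0,0],[0,0,0]],[[0.002,0,0],[0,0,0]]]}}

```text
time: 16.5
position: [0.5915, 0.1535, 0.0308]
ee_rot: [[0.991, 0.137, -0.009], [0.137, -0.991, -0.0], [-0.009, -0.001, -1.0]]
wrist_force: [-9.7, 1.3, 0.5]
grip_width: 0.0152
grasp_force: 53.5
```

{"method": "servo_tool", "body": {"deltas": [[[0.001,0,0],[0,0,0]],[[0.002,0,0],[0,0,0]]]}}

```text
time: 16.7
position: [0.595, 0.154, 0.0314]
ee_rot: [[0.991, 0.137, -0.005], [0.137, -0.991, 0.0], [-0.005, -0.001, -1.0]]
wrist_force: [-6.5, 2.9, -1.7]
grip_width: 0.0155
grasp_force: 53.4
```

{"method": "servo_tool", "body": {"deltas": [[[0.001,0,0],[0,0,0]],[[0.002,0,0],[0,0,0]]]}}

```text
time: 16.9
position: [0.5973, 0.1543, 0.0317]
ee_rot: [[0.991, 0.137, -0.004], [0.137, -0.991, 0.0], [-0.004, -0.001, -1.0]]
wrist_force: [-4.6, 3.3, -2.0]
grip_width: 0.0156
grasp_force: 53.4
```

Past the sprung spot, the drag is steady at about 4.6 N. Pushing home: about 15 mm to go.

{"method": "servo_tool", "body": {"deltas": [[[0.001,0,0],[0,0,0]],[[0.002,0,0],[0,0,0]],[[0.003,0,0],[0,0,0]],[[0.004,0,0],[0,0,0]]]}}

```text
time: 17.3
position: [0.6013, 0.1549, 0.0318]
ee_rot: [[0.991, 0.137, -0.004], [0.137, -0.991, 0.0], [-0.004, -0.001, -1.0]]
wrist_force: [-5.3, 2.5, -1.0]
grip_width: 0.0153
grasp_force: 53.5
```

{"method": "servo_tool", "body": {"deltas": [[[0.001,0,0],[0,0,0]],[[0.002,0,0],[0,0,0]],[[0.003,0,0],[0,0,0]],[[0.004,0,0],[0,0,0]]]}}

```text
time: 17.7
position: [0.6053, 0.1555, 0.0318]
ee_rot: [[0.991, 0.137, -0.004], [0.137, -0.991, 0.001], [-0.004, -0.001, -1.0]]
wrist_force: [-5.5, 3.2, -0.5]
grip_width: 0.0156
grasp_force: 53.5
```

{"method": "servo_tool", "body": {"deltas": [[[0.001,0,0],[0,0,0]],[[0.002,0,0],[0,0,0]],[[0.003,0,0],[0,0,0]]]}}

```text
time: 18.0
position: [0.6082, 0.1559, 0.0318]
ee_rot: [[0.991, 0.137, -0.004], [0.137, -0.991, 0.001], [-0.004, -0.001, -1.0]]
wrist_force: [-5.8, 3.4, -0.8]
grip_width: 0.0153
grasp_force: 53.5
```

{"method": "servo_tool", "body": {"deltas": [[[0.001,0,0],[0,0,0]],[[0.002,0,0],[0,0,0]]]}}

```text
time: 18.2
position: [0.6102, 0.1562, 0.0318]
ee_rot: [[0.991, 0.137, -0.004], [0.137, -0.991, 0.001], [-0.004, -0.001, -1.0]]
wrist_force: [-5.0, 3.1, -1.1]
grip_width: 0.0152
grasp_force: 53.5
```

{"method": "servo_tool", "body": {"deltas": [[[0.001,0,0],[0,0,0]],[[0.002,0,0],[0,0,0]]]}}

```text
time: 18.4
position: [0.6116, 0.1564, 0.0318]
ee_rot: [[0.991, 0.137, -0.006], [0.137, -0.991, 0.0], [-0.006, -0.001, -1.0]]
wrist_force: [-9.8, 2.4, 3.4]
grip_width: 0.0152
grasp_force: 54.1
```

{"method": "servo_tool", "body": {"deltas": [[[0.001,0,0],[0,0,0]]]}}

```text
time: 18.5
position: [0.6117, 0.1564, 0.0319]
ee_rot: [[0.991, 0.137, -0.009], [0.137, -0.991, -0.0], [-0.008, -0.001, -1.0]]
wrist_force: [-13.9, 2.3, 7.2]
grip_width: 0.0149
grasp_force: 54.6
```

{"method": "servo_tool", "body": {"deltas": [[[0.001,0,0],[0,0,0]]]}}

```text
time: 18.6
position: [0.6119, 0.1565, 0.032]
ee_rot: [[0.991, 0.137, -0.011], [0.137, -0.991, -0.001], [-0.011, -0.001, -1.0]]
wrist_force: [-16.3, 1.3, 9.4]
grip_width: 0.015
grasp_force: 54.9
```

{"method": "servo_tool", "body": {"deltas": [[[-0.001,0,0],[0,0,0]],[[-0.0025,0,0.0005],[0,0,0]],[[-0.0025,0,0.001],[0,0,0]],[[-0.0025,0,0.001],[0,0,0]]]}}

```text
time: 19.0
position: [0.6116, 0.1565, 0.0316]
ee_rot: [[0.991, 0.136, -0.005], [0.136, -0.991, 0.001], [-0.005, -0.001, -1.0]]
wrist_force: [-8.5, 3.0, 3.2]
grip_width: 0.0155
grasp_force: 54.3
```

{"method": "servo_tool", "body": {"deltas": [[[0,0,0],[0,0,0]],[[0,0,0],[0,0,0]],[[0,0,0],[0,0,0]],[[0,0,0],[0,0,0]]], "claw": 0.05}}

```text
time: 19.4
position: [0.6141, 0.1556, 0.0322]
ee_rot: [[0.991, 0.136, 0.001], [0.136, -0.991, -0.0], [0.001, 0.0, -1.0]]
wrist_force: [-0.4, -0.3, 0.0]
grip_width: 0.0496
grasp_force: 0.0
```

{"method": "servo_tool", "body": {"deltas": [[[-0.001,0,-0.02],[0,0,0]],[[-0.002,0,-0.05],[0,0,0]],[[-0.01,0,-0.09],[0,0,0]],[[-0.02,0,-0.13],[0,0,0]],[[-0.03,0,-0.15],[0,0,0]],[[-0.03,0,-0.15],[0,0,0]],[[-0.03,0,-0.15],[0,0,0]]]}}

```text
time: 20.1
position: [0.5839, 0.1516, 0.1819]
ee_rot: [[0.991, 0.136, 0.001], [0.136, -0.991, 0.0], [0.001, 0.0, -1.0]]
wrist_force: [-0.2, 0.7, -1.4]
grip_width: 0.0498
grasp_force: 0.0
```

Run:
```python
from h import *
o=get_obs(); print(o["time"],o["position"],o["wrist_force"])
a=capture("wrist")[:,:,::-1][:300,100:460]; b=capture("side")[:,:,::-1][200:320,170:310]
a=cv2.resize(a,(440,367)); b=cv2.resize(b,(355,304),interpolation=cv2.INTER_CUBIC)
c=np.zeros((367,795,3),np.uint8);c[:,:440]=a;c[:304,440:]=b
cv2.imwrite("pics/f.png",c)
```

```text
20.1 [0.58394528 0.15158301 0.18189987] [-0.23898588  0.69098214 -1.35996205]
```

View pics/f.png

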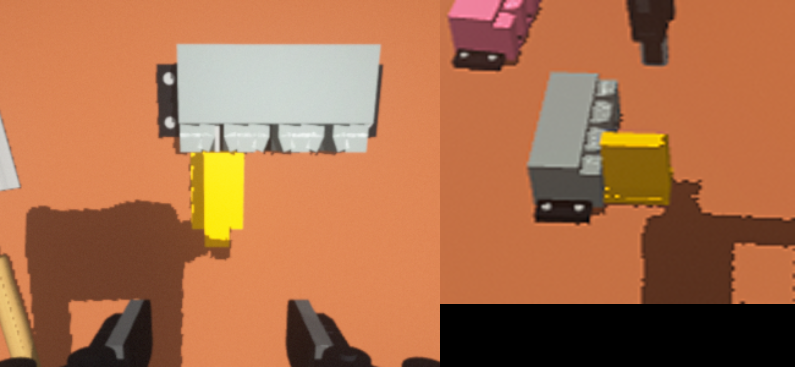

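The wrist and side views show the gauge upright in the left slot, its handle and foot flush against the front face at (217,152), and the gripper clear.

```bash
python3 -c "
from station import *
print(sign_off())"
```

```text
the job is handed in; nothing more can be done
None
```

The gauge is released and standing pushed home in the left slot, which had the sprung spot and a steady drag of about 5 N; the middle slot was loose, the right one stopped the blade at about 24 mm, the bottle, jar and scraper were not touched, and I handed the job in at about 20 s.

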